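# Scrape the used test cassettes off the reading plate

### The arm

A 6-joint arm with a two-finger parallel gripper is mounted at the origin on a cart in front of the work surface, level with it; the furniture and walls round the work are solid. World frame = base frame: x ahead of the robot, y to its left, z up, the work surface at z = 0. Lengths are in m, angles in rad, forces in N, time in s.
With the tool pointing down it reaches from about 0.25 to 0.725 m from the base axis. Payload 4 kg.
Tool frame: the origin (TCP) lies on the centre line of the jaws, within the pads' length; the fingertips stand 14 mm ahead of it and the grasp point (between the pads) lies 5 mm behind it; z points along the fingers, x is the direction in which the jaws open and shut, and the axes are right-handed (so a half turn about z gives the same grasp; the last joint's range is limited). The gripper opens to 85 mm and grips with 20 to 120 N. Pads are 22 mm wide; open, the fingers measure 114 mm over their backs; the gripper's body (76 mm by 85 mm) begins 54 mm behind the grasp point. The pads swing forward as they close: fully open they stand 13 mm farther back than shut.
Start: joints at [1.137, 0.241, 0.005, 1.335, 0, 1.571], TCP at [0.21, 0.454, 0.245] pointing down, gripper open.
Joint ranges: [-2.72, 2.72], [-1.05, 1.87], [-1.09, 1.28], [-1.99, 2.15], [-1.42, 1.44], [-3.14, 3.14]. Speed limits (rad/s): [2.79, 2.79, 3.14, 3.14, 3.14, 3.14].

### API

Orientations are given as a unit quaternion [x, y, z, w].
In Python, from workcell import get_obs, optics, ticket gives the robot as it stands.
- The arm moves only by the shell command python3 -m inch 'ROWS'. ROWS is JSON, a list that holds one entry, the list of rows, each a list of 5 numbers: the finger opening in cm, from 0 to 8.54, then the shift along the tool's x, y, z in cm, then the turn about the tool's z in degrees. In form: [[[fingers, dx, dy, dz, roll], ...]]. A call has exactly 5 rows; each row is the pose to reach, as a shift and turn from the pose measured when the call began, along the tool's axes at that moment; what a row does not reach only later rows make up. A row lasts 1/8 s, in which the tool goes at most 62.5 mm and 10.7 degrees, less where a joint would pass 70% of its speed; a pose out of reach is approached as far as the arm can. A call with a gripper value outside its range is refused whole. The fingers move at their own pace and stop on an object; the grip force is fixed at half the most. Time passes only in rows, so rows that repeat a pose let the fingers close, or fill a call up. It gives the time, the measured TCP pose, the force and the opening at its end, in the units of the state.
- get_obs(): the state, without advancing time (a new reading comes with each control period).
- optics.camera(name): name is "scene" or "side" or "wrist"; returns (picture, depth): 480x640x3 uint8, red, green, blue; 480x640 float32, m along the optical axis (not along the pixel's ray), 0 where there is no reading.
- optics.camera_info(name): a dict with "vfov" (degrees; the focal length in pixels is half the picture's height over the tangent of half this angle, whatever the lens; pixels are square), "cx", "cy" (the principal point, pixels), "k1" (the pictures are not rectified: a ray, as slopes to the right and down, at radius r is drawn at 1 + k1 r^2 times it, then the intrinsics apply), "R" (3x3) and "t" (3): a world point X has camera coordinates R X + t. Camera axes: x right, y down, z forward; pixel columns grow to the right and rows downward; lengths in m; the calibration is good to about 2 mm. A picture is of the moment at which its call begins: read the wrist's pose just before it. camera_info takes no time and is no camera call; for the wrist camera it gives the pose at the moment of the call.
- ticket.job_done(): hands the job in, once; it reports no verdict.
The state is a dict: "clock": time; "joint_pos": joint angles; "joint_vel": joint speeds; "tau": joint torques, N m; "eef_pos": TCP position; "tool_rot": TCP orientation; "ft_force": force on the tool from outside, world axes, zero at the start; "ft_torque": the same for the moment, N m; "grip_width": finger opening in m.
Only numpy, scipy, OpenCV 4.12 (cv2) and the standard library are available. Lean on these libraries where they do the work, as an engineer would, in place of code of your own. Each camera call takes 0.05 s, during which the arm holds its last target.

### The job

Take the scraper by its round handle out of its cradle and wipe all three used test cassettes off the glass reading plate into the steel waste trough at the plate's open front edge, pushing them only with the scraper and never touching them with the gripper. Then lay the scraper back in its cradle, handle resting in both V notches and blade hanging down, and let go. Leave the timer and the white dropper bottle beside the cradle where they stand.

Things in the scene. Friction and masses are not known exactly. Their poses are not given: they have to be found in the camera images.
- station: Fixed grey stand, left or right of the cradle, carrying a glass plate with a black grid: 172 mm along x, 136 mm along y. Origin on the worktop (z = 0) under the plate's centre; x points from the trough (front) to the plate's back. Plate top at z = 55 mm, open edges at x = -86 (front) and +86 mm (back). Side rails: inner faces y = +-69.5, outer +-77.5, tops at z = 61 mm.
- trough (a point): Centre of the inner floor of the open steel waste trough, part of the station, directly in front of the plate's open front edge; axes as the station's. Inside 99 mm along x, 146 mm along y; floor 4 mm above the worktop, walls 44 mm high (front bead 47 mm), well below the plate top.
- cradle: Fixed aluminium cradle, base 80 x 176 x 8 mm (x, y, z). Origin on the worktop under its centre. Two cheeks 8 mm thick, 50 mm wide along x, centred at y = +-70 mm, each with a V notch (sides at 45 degrees) open upward, its edges 85 to 89 mm high. A seated handle lies along y, its axis 85 mm above the origin. Between the cheeks (132 mm) it is open down to the base.
- scraper: Loose scraper, 0.18 kg. Origin on the handle's axis at its middle; y along the handle, z away from the blade. Round black handle, diameter 26, length 172 mm; grey end caps, diameter 33, outside the cheeks. Steel blade 122 mm wide (y), 5 mm thick, straight down to 55 mm below the origin. Starts in the cradle, blade hanging between the cheeks, free to roll and shift 4 mm along y.
- cassette_1: Used flat test cassette, a white plastic bar 21 x 70 x 5 mm, lying flat on the glass plate; the back 24 mm of the plate start free. Origin at the centre of its underside; y along its length, z up.
- cassette_2: Used flat test cassette, a white plastic bar 21 x 70 x 5 mm, lying flat on the glass plate; the back 24 mm of the plate start free. Origin at the centre of its underside; y along its length, z up.
- cassette_3: Used flat test cassette, a white plastic bar 21 x 70 x 5 mm, lying flat on the glass plate; the back 24 mm of the plate start free. Origin at the centre of its underside; y along its length, z up.
- timer: Bystander: small white bench timer 68 x 64 x 20 mm, loose, on the robot's side of the cradle. Origin at the centre of its underside.
- dropper: Bystander: white dropper bottle 28 mm in diameter, 60 mm high, loose, standing behind the cradle. Origin at the centre of its underside.
Not all that is in view belongs to the job. Leave any pink look-alike of the cassette_3 alone. Leave any green look-alike of the cassette_1 alone.

How it is judged:
By the outcome, as a careful person would: the job done as asked, in the order asked, and still so for the second after the job is handed in, with the robot touching nothing.
It also fails if it takes over 50 s, if anything falls off the work surface, if the arm or the gripper's body presses on something with over 40 N, if the wrist force passes 120 N, or if a joint passes its speed limit or range.

## Working session

There is one attempt and no reset: what is moved stays moved. The work goes in short steps, Python scripts to look and compute and a shell command to move; the robot and the scene stay as the last step left them, time stands still between calls to the robot, and variables do not carry over. Pictures are saved under pics/ and viewed, and the job is handed in when it is done.

```bash
ls; mkdir -p pics; cat > h.py <<'E'
import numpy as np, cv2
from workcell import get_obs, optics, ticket
def shot(n,f):
    info=optics.camera_info(n); p,d=optics.camera(n)
    cv2.imwrite(f'pics/{f}.png',p[:,:,::-1]); np.savez(f'pics/{f}.npz',p=p,d=d,**{k:np.array(info[k]) for k in ('vfov','cx','cy','k1','R','t')})
    return info,p,d
def load(f): 
    z=np.load(f'pics/{f}.npz'); return z
def ray(z,u,v):
    fl=240/np.tan(np.radians(float(z['vfov']))/2)
    K=np.array([[fl,0,float(z['cx'])],[0,fl,float(z['cy'])],[0,0,1]])
    q=cv2.undistortPoints(np.array([[[u,v]]],float),K,np.array([float(z['k1']),0,0,0]))[0,0]
    return np.array([q[0],q[1],1.])
def atz(f,u,v,h):
    z=load(f);r=z['R'].T@ray(z,u,v);c=-z['R'].T@z['t'];return c+r*(h-c[2])/r[2]
def dep(f,u,v,w=1):
    z=load(f);d=z['d'][v-w:v+w+1,u-w:u+w+1];d=np.median(d[d>0]) if (d>0).any() else 0
    return z['R'].T@(ray(z,u,v)*d-z['t'])
def proj(f,X):
    z=load(f);c=z['R']@np.array(X)+z['t'];s=c[:2]/c[2];s=s*(1+float(z['k1'])*(s@s));fl=240/np.tan(np.radians(float(z['vfov']))/2)
    return s*fl+[float(z['cx']),float(z['cy'])]
E
python3 - <<'E'
from h import *
o=get_obs();print({k:np.round(v,3).tolist() for k,v in o.items()})
for n in('scene','side','wrist'):
    i,p,d=shot(n,n+'0'); print(n,i)
E
```

```text
pics
{'clock': 0.0, 'joint_pos': [1.137, 0.241, 0.004, 1.335, 0.0, 1.571], 'joint_vel': [0.001, 0.0, -0.001, 0.001, 0.0, 0.001], 'tau': [0.002, -37.232, 25.241, 0.017, 0.0, -0.0], 'eef_pos': [0.21, 0.453, 0.244], 'tool_rot': [0.843, 0.538, -0.001, 0.001], 'ft_force': [0.395, 0.172, -0.672], 'ft_torque': [0.079, 0.002, 0.031], 'grip_width': 0.085}
scene {'vfov': 43.4901383083526, 'cx': 320.90253605843264, 'cy': 240.09617205973518, 'k1': -0.03316362233408409, 'R': array([[ 0.75944666, -0.65054091, -0.00610749],
       [-0.47673256, -0.55010433, -0.68564662],
       [ 0.44268142,  0.52362368, -0.72790893]]), 't': array([-0.48652718,  0.29374731,  1.01104346])}
side {'vfov': 48.91077906907934, 'cx': 326.00687418302294, 'cy': 238.26882715844692, 'k1': -0.13711594764085727, 'R': array([[-0.99811491, -0.06121105, -0.00445421],
       [-0.03524246,  0.63105839, -0.77493437],
       [ 0.05024541, -0.77331657, -0.63202601]]), 't': array([0.56473069, 0.12242484, 0.9535654 ])}
wrist {'vfov': 63.69993845625377, 'cx': 319.9714180909346, 'cy': 237.54245858377598, 'k1': -0.03926764668627829, 'R': array([[ 0.41996245,  0.90753738, -0.00272644],
       [ 0.86151255, -0.39771629,  0.31562299],
       [ 0.28535532, -0.13489867, -0.94888076]]), 't': array([-0.49812505, -0.04082267,  0.38149807])}
```

View pics/scene0.png

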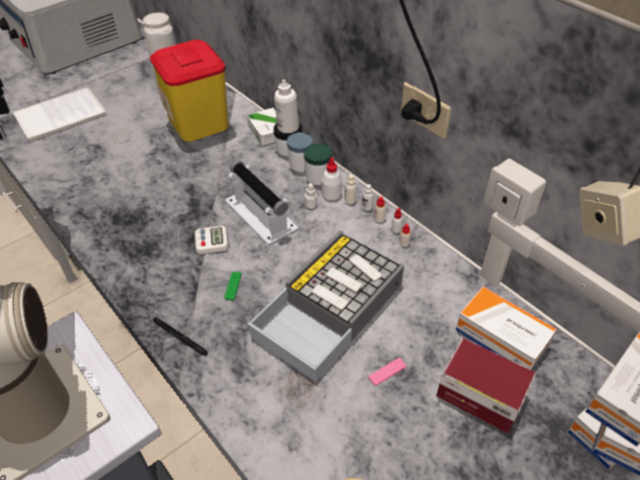

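View pics/side0.png

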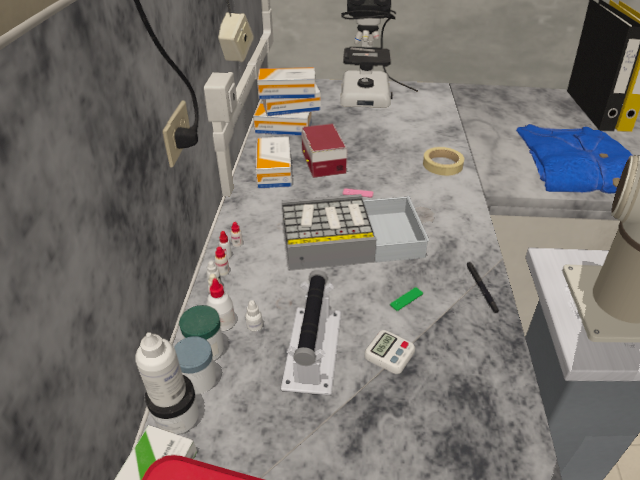

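View pics/wrist0.png

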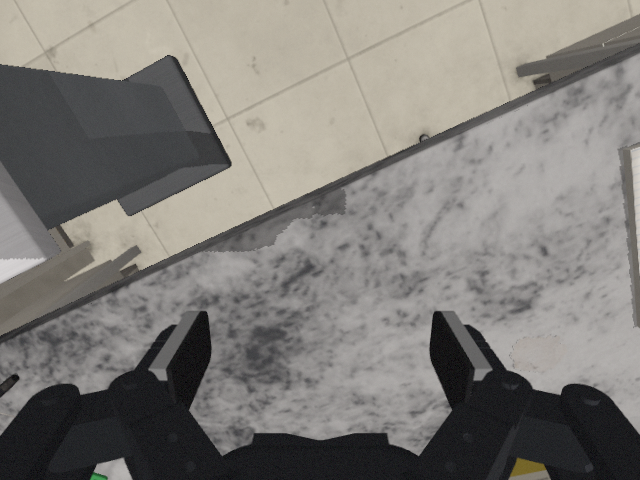

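```bash
python3 - <<'E'
import cv2
a=cv2.imread('pics/scene0.png');b=cv2.imread('pics/side0.png')
cv2.imwrite('pics/c1.png',cv2.resize(a[225:385,240:420],None,fx=3.7,fy=3.7,interpolation=cv2.INTER_CUBIC))
cv2.imwrite('pics/c2.png',cv2.resize(a[155:255,190:340],None,fx=5,fy=5,interpolation=cv2.INTER_CUBIC))
cv2.imwrite('pics/c3.png',cv2.resize(b[190:275,275:435],None,fx=5,fy=5,interpolation=cv2.INTER_CUBIC))
cv2.imwrite('pics/c4.png',cv2.resize(b[260:400,240:430],None,fx=4,fy=4,interpolation=cv2.INTER_CUBIC))
E
```

```text
(no output)
```

View pics/c1.png

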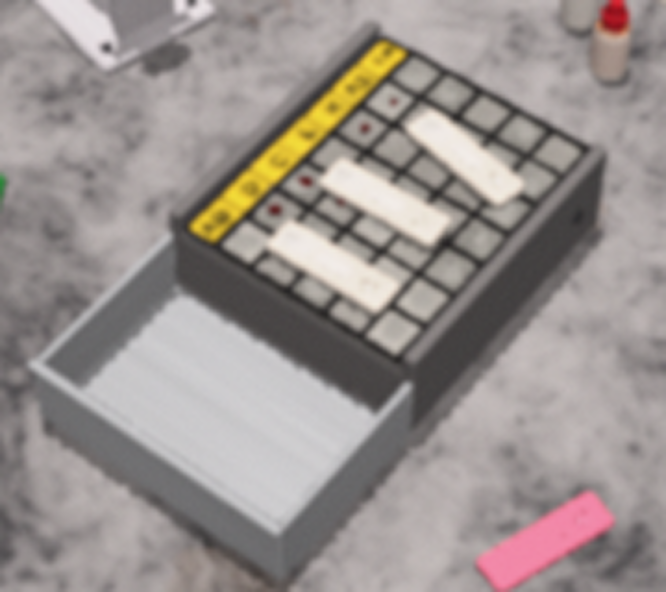

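View pics/c2.png

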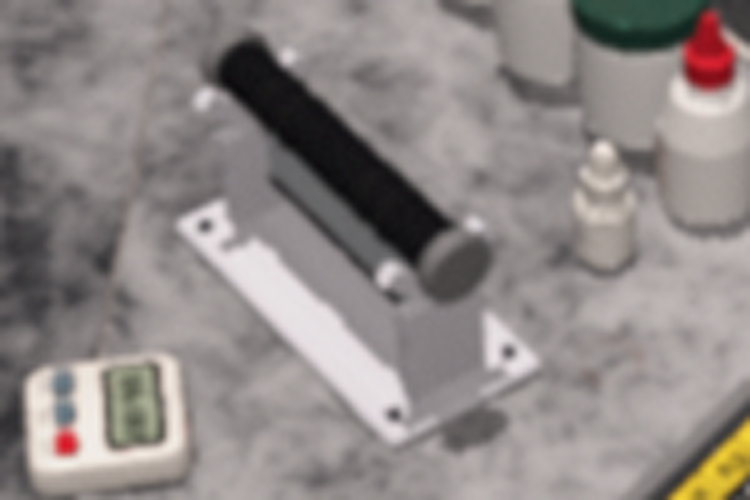

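View pics/c3.png

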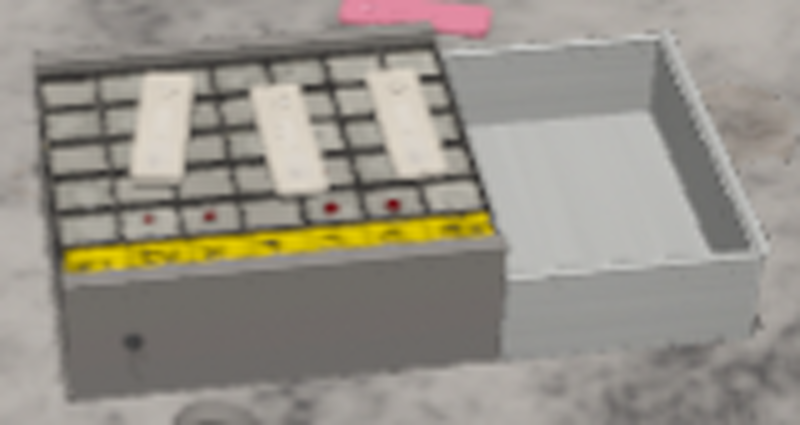

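View pics/c4.png

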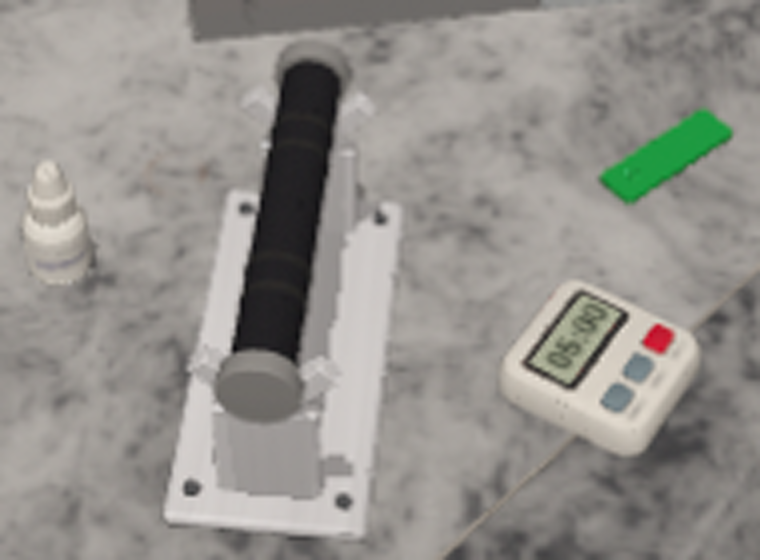

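```bash
python3 - <<'E'
from h import *
def cloud(f):
    z=load(f);fl=240/np.tan(np.radians(float(z['vfov']))/2)
    K=np.array([[fl,0,float(z['cx'])],[0,fl,float(z['cy'])],[0,0,1]])
    uv=np.stack(np.meshgrid(np.arange(640),np.arange(480)),-1).reshape(-1,1,2).astype(float)
    q=cv2.undistortPoints(uv,K,np.array([float(z['k1']),0,0,0]))[:,0]
    d=z['d'].reshape(-1,1);P=np.c_[q,np.ones(len(q))]*d
    P=(P-z['t'])@z['R'];P[d[:,0]==0]=9
    return P,uv[:,0]
for f,box in(('scene0',(225,350,240,420)),('side0',(190,262,275,380))):
    P,uv=cloud(f)
    m=(uv[:,1]>box[0])&(uv[:,1]<box[1])&(uv[:,0]>box[2])&(uv[:,0]<box[3])
    for lo,hi in((.050,.070),):
        s=m&(P[:,2]>lo)&(P[:,2]<hi)
        img=np.zeros((480,640),np.uint8);img.reshape(-1)[s]=1
        n,l,st,c=cv2.connectedComponentsWithStats(img);k=1+st[1:,4].argmax()
        s=(l.reshape(-1)==k);Q=P[s]
        print(f,'station',cv2.minAreaRect(Q[:,:2].astype(np.float32)*1000),np.median(Q[:,2]),s.sum())
for f,box in(('scene0',(155,225,220,300)),('side0',(265,370,290,340))):
    P,uv=cloud(f)
    m=(uv[:,1]>box[0])&(uv[:,1]<box[1])&(uv[:,0]>box[2])&(uv[:,0]<box[3])
    rgb=load(f)['p'].reshape(-1,3).max(1)
    s=m&(P[:,2]>.08)&(P[:,2]<.11)&(rgb<60)
    Q=P[s];print(f,'handle',cv2.minAreaRect(Q[:,:2].astype(np.float32)*1000),Q[:,2].max(),s.sum())
    s=m&(P[:,2]>.07)&(P[:,2]<.11);Q=P[s];print(' all',cv2.minAreaRect(Q[:,:2].astype(np.float32)*1000),Q[:,2].max())
for n,(x,y) in {'L':(178,225),'F':(390,440),'R':(540,362)}.items(): print(n,atz('scene0',190+x/5,155+y/5,.008))
for n,(x,y) in {'tl':(228,190),'tr':(402,205),'br':(362,535),'bl':(165,522)}.items(): print(n,atz('side0',240+x/4,260+y/4,.008))
for n,(x,y) in {'tl':(246,208),'tr':(380,217),'br':(343,500),'bl':(191,487)}.items(): print('hole',n,atz('side0',240+x/4,260+y/4,.008))
print('plate corners side')
for n,(x,y) in {'railBL':(35,60),'railFL':(435,35),'near-back':(62,285),'near-front':(505,245)}.items(): print(n,atz('side0',275+x/5,190+y/5,.061))
for n,(x,y) in {'leftback':(373,25),'leftfront':(176,225),'rightback':(605,152),'rightfront':(412,370)}.items(): print(n,atz('scene0',240+x/3.7,225+y/3.7,.061))
for nm,pts in {'c1':[(272,240),(295,222),(402,290),(378,312)],'c2':[(320,180),(342,157),(452,220),(430,247)],'c3':[(403,125),(430,108),(524,185),(500,205)]}.items():
    print(nm,[np.round(atz('scene0',240+x/3.7,225+y/3.7,.060)[:2],3).tolist() for x,y in pts])
E
```

```text
scene0 station ((571.1431884765625, -151.08804321289062), (176.3849639892578, 157.53573608398438), 11.502155303955078) 0.054474747368333964 5551
side0 station ((573.56640625, -150.02198791503906), (170.7316131591797, 161.68690490722656), 11.54773235321045) 0.05457187669912848 4184
scene0 handle ((575.9609985351562, 135.59413146972656), (157.89041137695312, 29.171005249023438), 84.96027374267578) 0.1012012968173887 609
 all ((578.608642578125, 132.15603637695312), (181.9440155029297, 56.1915168762207), 86.76823425292969) 0.10301479943737463
side0 handle ((579.8065795898438, 131.76995849609375), (152.40133666992188, 24.948837280273438), 87.53707122802734) 0.1011312760751017 1091
 all ((578.0477905273438, 133.6747283935547), (177.9772186279297, 52.65458679199219), 89.53414916992188) 0.10313593369740806
L [0.5434753  0.21791986 0.008     ]
F [0.53561381 0.04871358 0.008     ]
R [0.61247502 0.04305314 0.008     ]
tl [0.61497988 0.0468008  0.008     ]
tr [0.53679044 0.05142561 0.008     ]
br [0.54502692 0.22520453 0.008     ]
bl [0.62144251 0.22396425 0.008     ]
hole tl [0.60587126 0.0572237  0.008     ]
hole tr [0.54620462 0.05917479 0.008     ]
hole br [0.55331785 0.20945537 0.008     ]
hole bl [0.61323774 0.20700188 0.008     ]
plate corners side
railBL [ 0.67039891 -0.20219555  0.061     ]
railFL [ 0.50310708 -0.22973929  0.061     ]
near-back [ 0.64176566 -0.0572356   0.061     ]
near-front [ 0.47520354 -0.09033573  0.061     ]
leftback [ 0.63855789 -0.06481186  0.061     ]
leftfront [ 0.47011768 -0.1042118   0.061     ]
rightback [ 0.6682072 -0.2115981  0.061    ]
rightfront [ 0.50003144 -0.24711923  0.061     ]
c1 [[0.501, -0.143], [0.517, -0.141], [0.529, -0.208], [0.511, -0.211]]
c2 [[0.545, -0.129], [0.564, -0.124], [0.578, -0.192], [0.558, -0.198]]
c3 [[0.602, -0.129], [0.621, -0.129], [0.622, -0.199], [0.603, -0.201]]
```

```bash
cat >> h.py <<'E'
from scipy.spatial.transform import Rotation as Ro
def togo(x,y,z,ang):
    "shift in cm in tool axes and roll deg to TCP target, tool x at world angle ang (deg)"
    o=get_obs();R=Ro.from_quat(o['tool_rot']).as_matrix();p=o['eef_pos']
    a=np.degrees(np.arctan2(R[1,0],R[0,0]));r=(a-ang+180)%360-180
    print('t',round(o['clock'],2),'pos',np.round(p,4),'ang',round(a,1),'tilt',np.round(R[:,2],3),'F',np.round(o['ft_force'],1),'w',round(o['grip_width'],4))
    print('go cm',np.round(R.T@(np.array([x,y,z])-p)*100,2),'roll',round(r,1))
C=np.array([.579,.133]);CY=-2.7
S=np.array([.5715,-.151]);SY=11.5
def st(x,y):
    a=np.radians(SY);return S+np.array([np.cos(a)*x-np.sin(a)*y,np.sin(a)*x+np.cos(a)*y])
def inst(p):
    a=np.radians(SY);d=np.array(p)[:2]-S;return np.array([np.cos(a)*d[0]+np.sin(a)*d[1],-np.sin(a)*d[0]+np.cos(a)*d[1]])
E
python3 - <<'E'
from h import *
for u,v in((190,60),(195,130),(160,60),(225,70),(225,125)):print('bin',dep('scene0',u,v))
for u,v in((300,195),(310,192),(312,206),):print('dropper',dep('scene0',u,v))
for u,v in((212,240),):print('timer',dep('scene0',u,v))
for nm,pts in {'c1':[(272,240),(295,222),(402,290),(378,312)],'c2':[(320,180),(342,157),(452,220),(430,247)],'c3':[(403,125),(430,108),(524,185),(500,205)]}.items():
    print(nm,[np.round(inst(atz('scene0',240+x/3.7,225+y/3.7,.060))*1000).tolist() for x,y in pts])
print(st(.075,0),st(-.095,0),'grid')
im=cv2.imread('pics/scene0.png')
for x,y,z in [(s*.086,t*.0775,.061) for s in(-1,1) for t in(-1,1)]:
    X=st(x,y);u=proj('scene0',[X[0],X[1],z]);cv2.circle(im,tuple(int(round(a)) for a in u),1,(0,0,255),-1)
a=np.radians(CY);Rc=np.array([[np.cos(a),-np.sin(a)],[np.sin(a),np.cos(a)]])
im2=cv2.imread('pics/side0.png')
for x,y,z in [(s*.04,t*.088,.008) for s in(-1,1) for t in(-1,1)]+[(0,.086,.085),(0,-.086,.085)]:
    X=C+Rc@[x,y]
    for f,i in(('scene0',im),('side0',im2)):
        u=proj(f,[X[0],X[1],z]);cv2.circle(i,tuple(int(round(a)) for a in u),1,(0,0,255),-1)
for x,y,z in [(s*.086,t*.0775,.061) for s in(-1,1) for t in(-1,1)]:
    X=st(x,y);u=proj('side0',[X[0],X[1],z]);cv2.circle(im2,tuple(int(round(a)) for a in u),1,(0,0,255),-1)
cv2.imwrite('pics/v1.png',cv2.resize(im[150:380,190:420],None,fx=2.6,fy=2.6,interpolation=cv2.INTER_CUBIC))
cv2.imwrite('pics/v2.png',cv2.resize(im2[190:400,240:440],None,fx=2.8,fy=2.8,interpolation=cv2.INTER_CUBIC))
o=get_obs();togo(.579,.133,.2,-2.7)
E
```

```text
bin [0.65591805 0.49102204 0.19850974]
bin [0.61841028 0.45764688 0.03274602]
bin [0.60733956 0.54943402 0.1919979 ]
bin [0.82126942 0.61941257 0.04869374]
bin [0.69688139 0.44313046 0.0183628 ]
dropper [ 0.68785589  0.1291013  -0.00204057]
dropper [0.67793702 0.07985207 0.04677708]
dropper [0.67819336 0.07434234 0.00832556]
timer [0.44760573 0.12647979 0.01602021]
c1 [[-67.0, 22.0], [-51.0, 20.0], [-53.0, -48.0], [-71.0, -46.0]]
c2 [[-22.0, 27.0], [-2.0, 28.0], [-2.0, -42.0], [-23.0, -43.0]]
c3 [[35.0, 16.0], [53.0, 11.0], [39.0, -57.0], [21.0, -55.0]]
[ 0.64499435 -0.1360474 ] [ 0.47840715 -0.16993995] grid
t 0.15 pos [0.21   0.4533 0.2446] ang 65.1 tilt [-0.001 -0.001 -1.   ] F [ 0.5 -0.9  0.2] w 0.0853
go cm [-13.54  46.95   4.48] roll 67.8
```

View pics/v1.png

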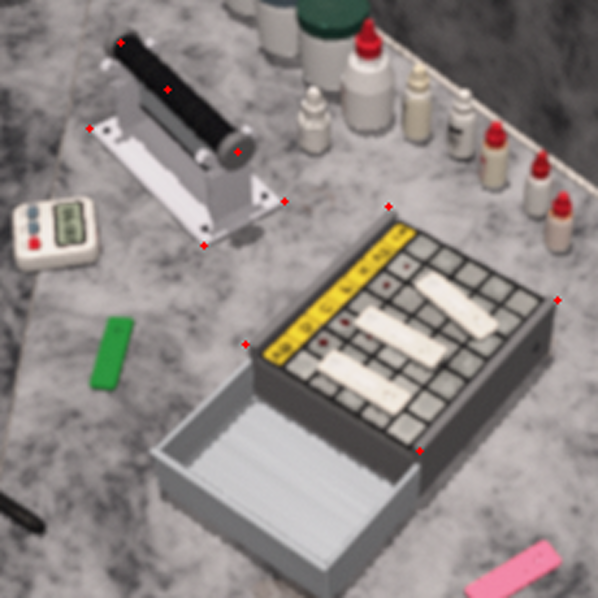

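View pics/v2.png

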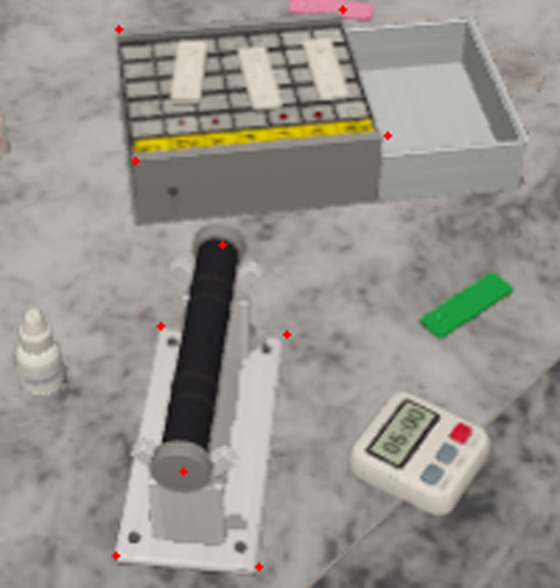

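```bash
python3 - <<'E'
from h import *
im=cv2.imread('pics/scene0.png');im2=cv2.imread('pics/side0.png')
k=6
A=cv2.resize(im[230:325,280:410],None,fx=k,fy=k,interpolation=cv2.INTER_CUBIC);B=cv2.resize(im2[190:262,275:385],None,fx=7,fy=7,interpolation=cv2.INTER_CUBIC)
for pts,col in(([(s*.086,t*.0775,.061) for s in(-1,1) for t in(-1,1)],(0,0,255)),([(s*.086,t*.0695,.055) for s in(-1,1) for t in(-1,1)],(255,0,0)),([(s*.086,t*.0775,.0) for s in(-1,1) for t in(-1,1)],(0,255,0))):
  for x,y,z in pts:
    X=st(x,y);u=proj('scene0',[X[0],X[1],z]);cv2.circle(A,(int((u[0]+.5-280)*k),int((u[1]+.5-230)*k)),3,col,-1)
    u=proj('side0',[X[0],X[1],z]);cv2.circle(B,(int((u[0]+.5-275)*7),int((u[1]+.5-190)*7)),3,col,-1)
cv2.imwrite('pics/v3.png',A);cv2.imwrite('pics/v4.png',B)
for f,u in(('scene0',320),('side0',320)):
    for v in range(190 if f=='side0' else 235,270 if f=='side0' else 325,2):
        q=dep(f,u,v,0);print(f,v,np.round(q*1000).astype(int),np.round(inst(q)*1000).astype(int))
E
```

```text
scene0 235 [639   1  -1] [ 97 136]
scene0 237 [636  -3  -2] [ 93 133]
scene0 239 [629 -11   3] [ 84 126]
scene0 241 [629 -11  -3] [ 84 126]
scene0 243 [623 -17   0] [ 77 121]
scene0 245 [622 -19  -4] [ 76 120]
scene0 247 [617 -25  -1] [ 69 114]
scene0 249 [576 -74  62] [19 75]
scene0 251 [572 -78  63] [15 71]
scene0 253 [570 -80  59] [13 70]
scene0 255 [569 -81  55] [11 69]
scene0 257 [567 -83  53] [ 9 67]
scene0 259 [564 -88  53] [ 5 64]
scene0 261 [560 -92  54] [ 0 60]
scene0 263 [556 -96  54] [-4 57]
scene0 265 [555 -98  50] [-5 56]
scene0 267 [ 550 -104   53] [-12  51]
scene0 269 [ 544 -111   59] [-19  45]
scene0 271 [ 543 -111   54] [-20  44]
scene0 273 [ 539 -116   55] [-25  41]
scene0 275 [ 536 -120   55] [-28  38]
scene0 277 [ 534 -122   53] [-31  36]
scene0 279 [ 529 -128   57] [-37  31]
scene0 281 [ 529 -129   51] [-38  30]
scene0 283 [ 524 -134   53] [-43  26]
scene0 285 [ 520 -139   55] [-48  22]
scene0 287 [ 515 -145   59] [-54  17]
scene0 289 [ 511 -149   60] [-59  14]
scene0 291 [ 509 -152   59] [-61  12]
scene0 293 [ 505 -156   60] [-66   8]
scene0 295 [ 502 -159   60
[... 1233 characters left out ...]
  53] [17 13]
side0 228 [ 586 -131   51] [18 17]
side0 230 [ 585 -123   52] [19 25]
side0 232 [ 585 -116   53] [20 32]
side0 234 [ 584 -111   52] [20 36]
side0 236 [ 583 -101   55] [22 47]
side0 238 [583 -95  54] [22 52]
side0 240 [583 -90  54] [23 58]
side0 242 [582 -75  61] [25 72]
side0 244 [581 -72  59] [25 75]
side0 246 [581 -69  57] [26 79]
side0 248 [581 -72  49] [26 76]
side0 250 [581 -69  46] [26 78]
side0 252 [581 -69  41] [26 78]
side0 254 [581 -70  36] [26 78]
side0 256 [582 -70  30] [26 77]
side0 258 [582 -69  26] [26 78]
side0 260 [582 -70  20] [26 78]
side0 262 [582 -72  13] [26 76]
side0 264 [582 -71   9] [26 76]
side0 266 [582 -72   2] [26 75]
side0 268 [582 -70  -1] [26 78]
```

View pics/v3.png

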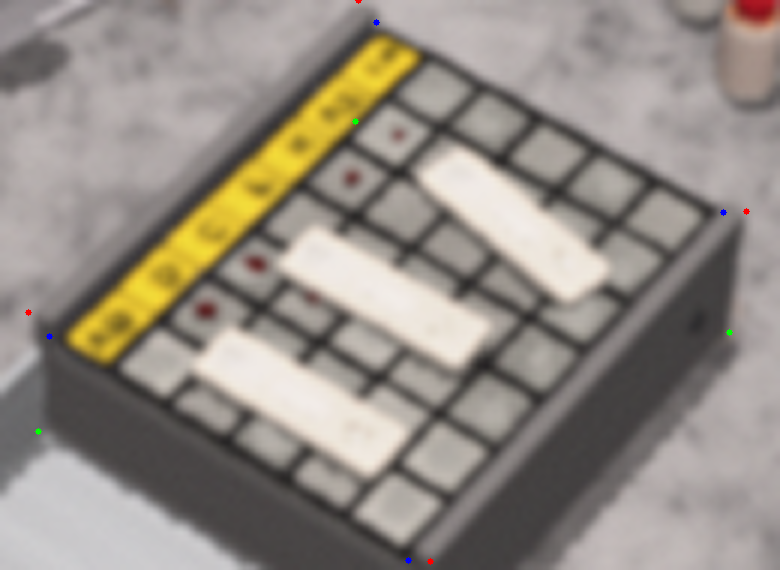

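View pics/v4.png

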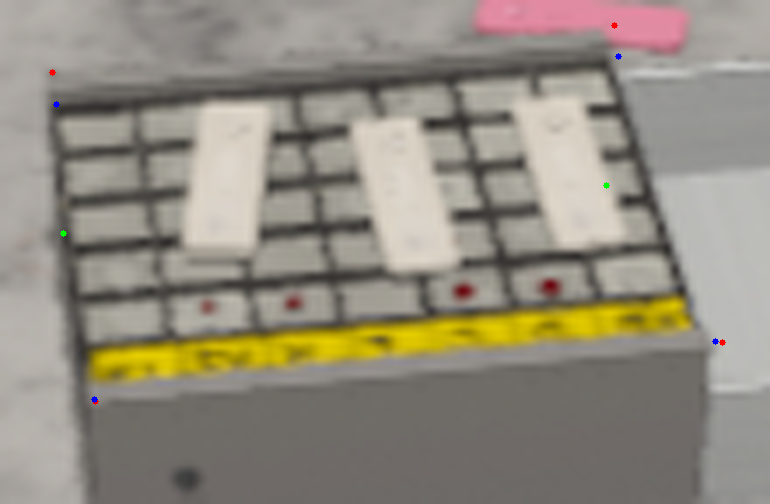

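```bash
python3 - <<'E'
from h import *
import itertools
def pts(f,us,vs,cond):
    Q=[dep(f,u,v,0) for u in us for v in vs]
    return np.array([q for q in Q if cond(q,inst(q))])
q=pts('side0',range(290,372,2),range(235,270),lambda q,s:.01<q[2]<.05 and .06<s[1]<.095)
l=np.array([inst(a) for a in q]);p=np.polyfit(l[:,0],l[:,1],1);print('side face',len(l),np.median(l[:,1]),p,'yaw add',np.degrees(p[0]))
q=pts('scene0',range(290,350),range(285,340),lambda q,s:.008<q[2]<.045 and -.1<s[0]<-.07)
l=np.array([inst(a) for a in q]);p=np.polyfit(l[:,1],l[:,0],1);print('front',len(l),np.median(l[:,0]),p,'yaw add',-np.degrees(p[0]))
q=pts('scene0',range(345,405),range(260,340),lambda q,s:.008<q[2]<.05 and -.095<s[1]<-.06)
l=np.array([inst(a) for a in q]);p=np.polyfit(l[:,0],l[:,1],1);print('right face',len(l),np.median(l[:,1]),p,'yaw add',np.degrees(p[0]))
E
```

```text
side face 633 0.07704045784912493 [0.00182706 0.07706664] yaw add 0.10468290349518904
front 738 -0.08583760669363538 [ 0.01673381 -0.08608479] yaw add -0.95877662910441
right face 723 -0.0773949311277914 [-0.01233905 -0.07690826] yaw add -0.7069753951538187
```

```bash
python3 -m inch '[[[8.5,-1.7,5.9,0.5,8],[8.5,-3.4,11.8,1,17],[8.5,-5.1,17.6,1.6,25],[8.5,-6.8,23.5,2.2,34],[8.5,-8.5,29.3,2.8,42]]]'; python3 -c "
from h import *
togo(.579,.133,.15,-2.7)"
```

```text
clock: 0.78
eef_pos: [0.4413, 0.2514, 0.2164]
tool_rot: [0.98, 0.198, -0.001, 0.001]
ft_force: [0.5, 0.6, 0.4]
grip_width: 0.0848
t 0.78 pos [0.4413 0.2514 0.2164] ang 22.9 tilt [-0.001 -0.001 -1.   ] F [0.5 0.6 0.4] w 0.0848
go cm [ 8.09 16.26  6.65] roll 25.6
```

```bash
python3 -m inch '[[[8.5,2.3,4.6,1,8],[8.5,4.6,9.2,2.2,17],[8.5,6.9,13.8,4,25.6],[8.5,8.1,16.3,5.5,25.6],[8.5,8.1,16.3,6.65,25.6]]]'; python3 -c "
from h import *
togo(.579,.133,.08,-2.7)
shot('wrist','w1')"
```

```text
clock: 1.4
eef_pos: [0.58, 0.1309, 0.1483]
tool_rot: [1.0, -0.025, -0.001, 0.001]
ft_force: [-0.4, 0.2, -0.3]
grip_width: 0.0852
t 1.4 pos [0.58   0.1309 0.1483] ang -2.9 tilt [-0.002 -0.002 -1.   ] F [-0.4  0.2 -0.3] w 0.0852
go cm [-0.09 -0.22  6.83] roll -0.2
```

View pics/w1.png

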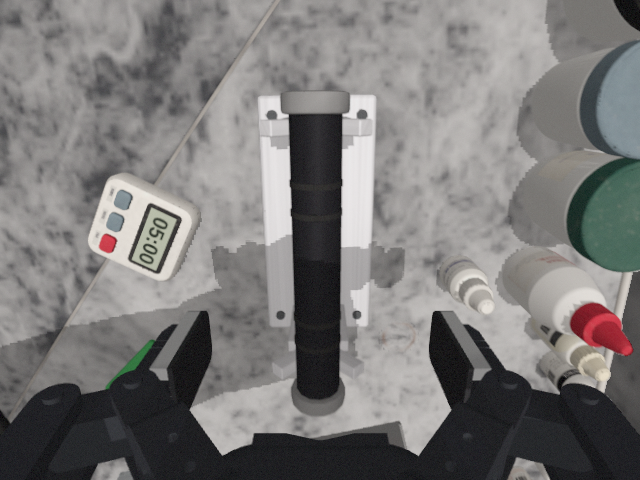

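```bash
python3 -c "
from h import *
for u,v in((315.5,150),(318.5,350)):print('axis',atz('w1',u,v,.085))
for u,v in((315,92),(318,413)):print('capends',atz('w1',u,v,.095))
h=np.array([atz('w1',u,v,.008) for u,v in((272,115),(362,115),(281,315),(357,315))]);print(h,h.mean(0))
for u,v in ((316,200),(318,350)): print(dep('w1',u,v))
"
```

```text
axis [0.57980718 0.19269676 0.085     ]
axis [0.57537134 0.07844004 0.085     ]
capends [0.58113732 0.21903663 0.095     ]
capends [0.57321797 0.04142627 0.095     ]
[[0.55061343 0.20946146 0.008     ]
 [0.6105649  0.20642834 0.008     ]
 [0.54424393 0.0588328  0.008     ]
 [0.60417876 0.05589312 0.008     ]] [0.57740025 0.13265393 0.008     ]
[0.57902978 0.17070376 0.09790666]
[0.57569072 0.08823628 0.09908749]
```

```bash
python3 -m inch '[[[8.5,-0.2,0,1.5,-0.4],[8.5,-0.2,0,3,-0.4],[8.5,-0.2,0,5,-0.4],[8.5,-0.2,0,6.83,-0.4],[8.5,-0.2,0,6.83,-0.4]]]'; python3 -c "
from h import *
togo(.578,.131,.08,-2.5)"
```

```text
clock: 2.08
eef_pos: [0.5737, 0.1322, 0.077]
tool_rot: [1.0, -0.02, -0.005, 0.001]
ft_force: [-1.6, -0.3, -0.3]
grip_width: 0.085
t 2.08 pos [0.5737 0.1322 0.077 ] ang -2.3 tilt [-0.009 -0.003 -1.   ] F [-1.6 -0.3 -0.3] w 0.085
go cm [ 0.43  0.1  -0.31] roll 0.2
```

```bash
python3 -m inch '[[[8.5,0.4,0.1,-0.3,0],[8.5,0.4,0.1,-0.3,0],[8.5,0.4,0.1,-0.3,0],[8.5,0.4,0.1,-0.3,0],[8.5,0.4,0.1,-0.3,0]]]'; python3 -c "
from h import *
togo(.578,.131,.08,-2.5)"
```

```text
clock: 2.7
eef_pos: [0.5777, 0.131, 0.0801]
tool_rot: [1.0, -0.02, -0.005, 0.001]
ft_force: [-0.0, 0.8, 0.2]
grip_width: 0.0849
t 2.7 pos [0.5777 0.131  0.0801] ang -2.3 tilt [-0.009 -0.003 -1.   ] F [-0.   0.8  0.2] w 0.0849
go cm [ 0.03 -0.    0.01] roll 0.2
```

Good, now close on the handle.

```bash
python3 -m inch '[[[2.0,0,0,0,0],[2.0,0,0,0,0],[2.0,0,0,0,0],[2.0,0,0,0,0],[2.0,0,0,0,0]]]'; python3 -m inch '[[[2.0,0,0,0,0],[2.0,0,0,0,0],[2.0,0,0,0,0],[2.0,0,0,0,0],[2.0,0,0,0,0]]]';python3 -c "
from h import *
togo(.578,.131,.08,-2.5)
shot('wrist','w2')"
```

```text
clock: 3.32
eef_pos: [0.578, 0.131, 0.0803]
tool_rot: [1.0, -0.021, -0.004, 0.001]
ft_force: [0.4, -0.2, 1.9]
grip_width: 0.0239
clock: 3.95
eef_pos: [0.5781, 0.131, 0.0803]
tool_rot: [1.0, -0.021, -0.004, 0.001]
ft_force: [0.7, 0.3, 0.2]
grip_width: 0.0244
t 3.95 pos [0.5781 0.131  0.0803] ang -2.4 tilt [-0.008 -0.003 -1.   ] F [0.7 0.3 0.2] w 0.0244
go cm [-0.01  0.    0.03] roll 0.1
```

View pics/w2.png

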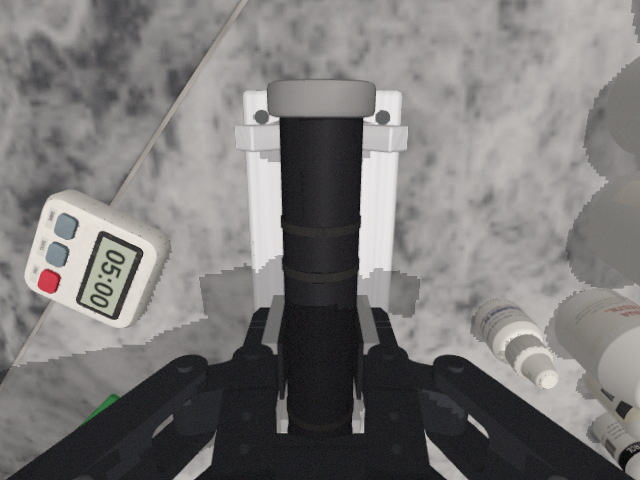

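```bash
python3 -m inch '[[[2.0,0,0,-0.6,0],[2.0,0,0,-2.2,0],[2.0,0,0,-4.5,0],[2.0,0,0,-6.8,0],[2.0,0,0,-7.2,0]]]'; python3 -c "
from h import *
x=st(.074,-.001);togo(x[0],x[1],.15,11.2)
shot('side','s2');shot('scene','c2s')
a=cv2.imread('pics/s2.png');b=cv2.imread('pics/c2s.png')
cv2.imwrite('pics/s2c.png',cv2.resize(a[180:400,230:430],None,fx=2.5,fy=2.5));cv2.imwrite('pics/c2c.png',cv2.resize(b[110:260,180:340],None,fx=4,fy=4))"
```

```text
clock: 4.62
eef_pos: [0.5802, 0.1316, 0.1552]
tool_rot: [1.0, -0.021, -0.002, 0.001]
ft_force: [-0.5, 0.1, -2.0]
grip_width: 0.0242
t 4.62 pos [0.5802 0.1316 0.1552] ang -2.4 tilt [-0.004 -0.001 -1.   ] F [-0.5  0.1 -2. ] w 0.0242
go cm [ 7.51 26.59  0.53] roll -13.6
```

View pics/s2c.png

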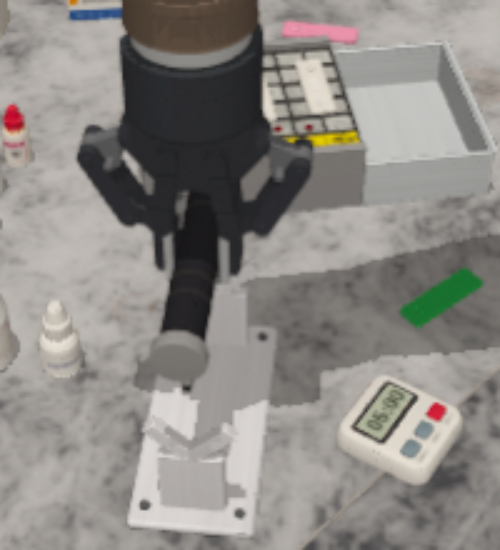

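View pics/c2c.png

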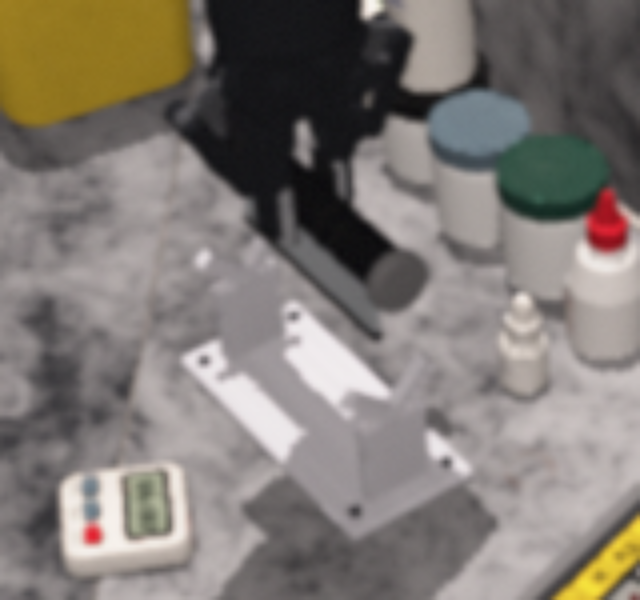

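```bash
python3 -c "
from h import *
print('obs scene',180+378/4,110+335/4,' side',230+187/2.5,180+388/2.5)
a=np.radians(-2.4)
for th in (-40,-20,0,20,40):
  for yy in(-.061,.061):
    t=np.radians(th);l=np.array([-np.sin(t)*.055,yy]);
    X=np.array([.5802+np.cos(a)*l[0]-np.sin(a)*l[1],.1316+np.sin(a)*l[0]+np.cos(a)*l[1],.160-.055*np.cos(t)])
    print(th,yy,proj('c2s',X),proj('s2',X))
"

```

```text
obs scene 274.5 193.75  side 304.8 335.2
-40 -0.061 [288.34553495 182.84630555] [294.09415054 270.97818225]
-40 0.061 [255.12450596 153.64045175] [281.64872913 327.72484847]
-20 -0.061 [282.02913513 189.69806829] [304.36521853 275.96010417]
-20 0.061 [249.13281792 160.13846102] [293.21329889 332.94163814]
0 -0.061 [274.61932675 194.76646116] [315.836663  278.2224897]
0 0.061 [241.96861243 164.82075224] [306.04432123 335.43591702]
20 -0.061 [266.91168289 197.47426554] [327.28392138 277.5283757 ]
20 0.061 [234.40491898 167.15021445] [318.79935234 334.95174696]
40 -0.061 [259.76283419 197.45970813] [337.47075627 273.91611067]
40 0.061 [227.28386168 166.80977706] [330.12473173 331.49953569]
```

```bash
python3 -m inch '[[[2.0,1.3,4.6,0,-3],[2.0,2.8,10,0,-6],[2.0,4.4,15.5,0,-9],[2.0,6,21,0,-12],[2.0,7.2,25.6,0,-13.6]]]'; python3 -c "
from h import *
for u,v in((380,205),(398,215),(405,232),(367,195)):print(dep('scene0',u,v))
x=st(.074,-.001);togo(x[0],x[1],.15,11.2)"
```

```text
clock: 5.35
eef_pos: [0.6399, -0.1295, 0.1516]
tool_rot: [0.995, 0.098, -0.005, 0.0]
ft_force: [1.0, 0.8, -1.5]
grip_width: 0.0241
[ 0.76247201 -0.05232568  0.04962106]
[ 0.7690255  -0.09944555  0.05036301]
[ 0.75112086 -0.13820488  0.04142056]
[ 0.76649533 -0.00816642  0.04559216]
t 5.35 pos [ 0.6399 -0.1295  0.1516] ang 11.3 tilt [-0.009 -0.002 -1.   ] F [ 1.   0.8 -1.5] w 0.0241
go cm [0.28 0.84 0.16] roll 0.1
```

```bash
python3 -m inch '[[[2.0,0.3,0.8,0.5,0],[2.0,0.3,0.8,1.5,0],[2.0,0.3,0.8,2.5,0],[2.0,0.3,0.8,3.2,0],[2.0,0.3,0.8,3.2,0]]]'; python3 -c "
from h import *
x=st(.074,-.001);togo(x[0],x[1],.1065,11.2)
shot('side','s3');shot('scene','c3s');shot('wrist','w3')
a=cv2.imread('pics/s3.png');b=cv2.imread('pics/c3s.png')
cv2.imwrite('pics/s3c.png',cv2.resize(a[150:290,260:430],None,fx=4,fy=4));cv2.imwrite('pics/c3c.png',cv2.resize(b[200:360,250:430],None,fx=3.7,fy=3.7))"
```

```text
clock: 5.98
eef_pos: [0.6435, -0.1355, 0.1187]
tool_rot: [0.995, 0.099, -0.006, 0.0]
ft_force: [-0.3, 0.3, -1.1]
grip_width: 0.0245
t 5.97 pos [ 0.6435 -0.1355  0.1187] ang 11.4 tilt [-0.011 -0.001 -1.   ] F [-0.3  0.3 -1.1] w 0.0245
go cm [0.05 0.18 1.22] roll 0.2
```

View pics/s3c.png

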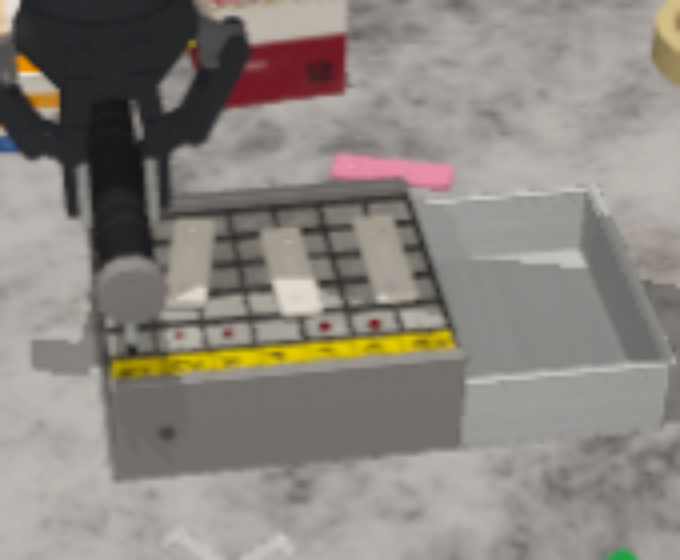

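View pics/c3c.png

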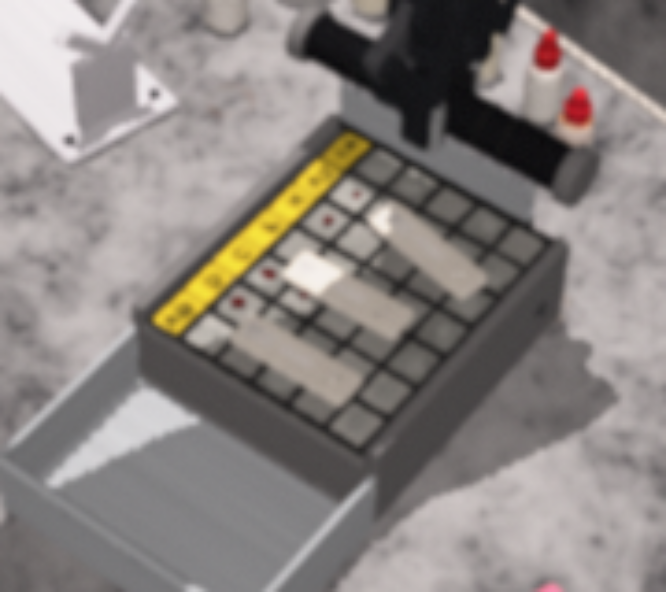

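View pics/w3.png

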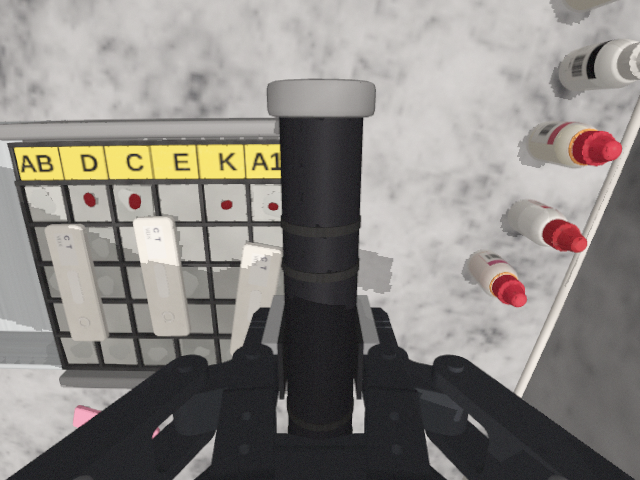

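```bash
python3 -c "
from h import *
a=np.radians(11.4)
for z in(.0684,):
  for yy in(-.061,.061):
   for xx in (-.0025,):
    X=[.6435+.0005+np.cos(a)*xx-np.sin(a)*yy,-.1355+np.sin(a)*xx+np.cos(a)*yy,z]
    u=proj('c3s',X);v=proj('s3',X);print(yy,(u-[250,200])*3.7,(v-[260,150])*4,inst(X))
for s in(-1,1):
  X=st(.086,s*.0695); print('plate',(proj('c3s',[*X,.055])-[250,200])*3.7,(proj('s3',[*X,.055])-[260,150])*4)
"
```

```text
-0.061 [527.49301905 231.61877376] [117.72961355 204.45289991] [ 0.07152828 -0.06026089]
0.061 [337.82762037 127.32971192] [139.2017018  351.28211035] [0.07174121 0.06173893]
plate [555.50346623 240.09887979] [ 90.03154095 217.62695131]
plate [341.50837155 123.15797768] [112.03084577 386.10510795]
```

```bash
python3 -c "
import cv2
b=cv2.imread('pics/c3s.png');cv2.imwrite('pics/c3d.png',cv2.resize(b[215:285,325:415],None,fx=8,fy=8,interpolation=cv2.INTER_CUBIC))
b=cv2.imread('pics/s3.png');cv2.imwrite('pics/s3d.png',cv2.resize(b[190:260,270:340],None,fx=8,fy=8,interpolation=cv2.INTER_CUBIC))"
```

```text
(no output)
```

View pics/c3d.png

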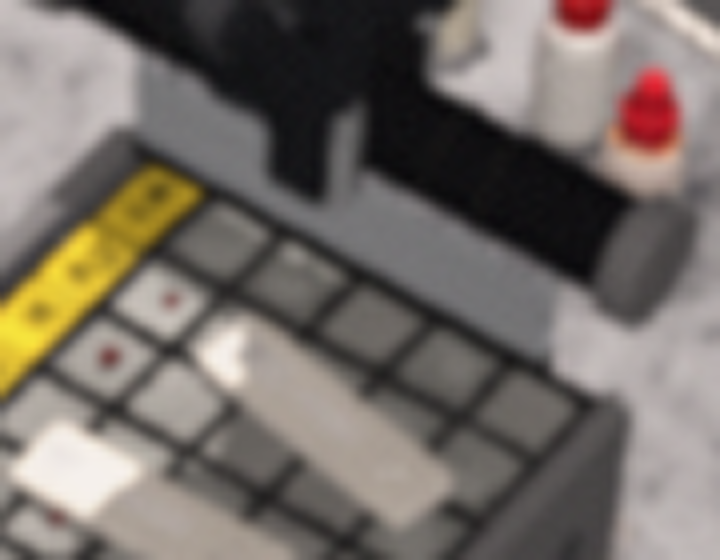

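View pics/s3d.png

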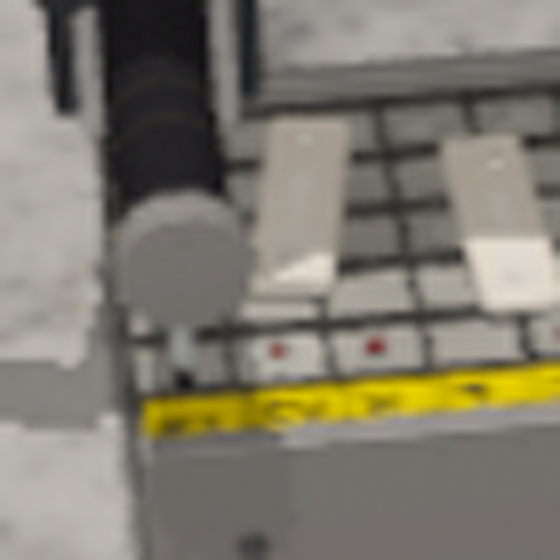

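```bash
python3 -c "
from h import *
for u,v in((345,228),(350,232),(355,236),(375,245),(380,250),(385,252),(390,256)):
  q=dep('c3s',u,v,1);print(u,v,np.round(q*1000),np.round(inst(q)*1000))
print('plate back rows')
for u,v in((352,242),(360,246),(370,252),(380,257),(392,263),(390,266)):
  q=dep('scene0',u,v,0);q2=dep('c3s',u,v,0);print(u,v,np.round(inst(q)*1000),round(q[2],4),np.round(inst(q2)*1000),round(q2[2],4))
"
```

```text
345 228 [630. -85.  93.] [71. 53.]
350 232 [633. -97.  89.] [71. 41.]
355 236 [ 636. -109.   85.] [71. 29.]
375 245 [ 644. -155.   91.] [ 71. -19.]
380 250 [ 648. -166.   84.] [ 72. -30.]
385 252 [ 649. -178.   87.] [ 70. -42.]
390 256 [ 652. -189.   82.] [ 72. -53.]
plate back rows
352 242 [82. 42.] 0.0498 [81. 41.] 0.052
360 246 [82. 23.] 0.0509 [81. 22.] 0.0528
370 252 [81. -3.] 0.0517 [82. -2.] 0.0506
380 257 [ 79. -27.] 0.0548 [ 78. -28.] 0.0561
392 263 [ 85. -52.] 0.0497 [ 83. -53.] 0.0513
390 266 [ 75. -54.] 0.0506 [ 75. -54.] 0.0512
```

```bash
python3 -m inch '[[[2.0,-0.3,0.1,0.3,0],[2.0,-0.3,0.1,0.7,0],[2.0,-0.3,0.1,1.0,0.2],[2.0,-0.3,0.1,1.2,0.2],[2.0,-0.3,0.1,1.2,0.2]]]'; python3 -c "
from h import *
x=st(-.1,-.001);togo(x[0],x[1],.1058,11.2);print(inst(get_obs()['eef_pos']))"
```

```text
clock: 6.75
eef_pos: [0.6414, -0.138, 0.1079]
tool_rot: [0.995, 0.097, -0.005, 0.001]
ft_force: [-0.2, -0.0, -1.9]
grip_width: 0.0244
t 6.75 pos [ 0.6414 -0.138   0.1079] ang 11.1 tilt [-0.009 -0.002 -1.   ] F [-0.2 -0.  -1.9] w 0.0244
go cm [-17.11   0.1    0.36] roll -0.1
[ 0.0711034 -0.0012086]
```

```bash
python3 -m inch '[[[2.0,-0.2,0,0.17,0],[2.0,-1.3,0,0.18,0],[2.0,-2.6,0,0.2,0],[2.0,-3.9,0,0.22,0],[2.0,-5.0,0,0.24,0]]]'; python3 -c "
from h import *
x=st(-.1,-.001);togo(x[0],x[1],.106,11.2);print(inst(get_obs()['eef_pos']))
shot('side','s4');a=cv2.imread('pics/s4.png')
cv2.imwrite('pics/s4c.png',cv2.resize(a[150:290,260:430],None,fx=4,fy=4))"
```

```text
clock: 7.38
eef_pos: [0.5912, -0.1478, 0.1061]
tool_rot: [0.995, 0.097, -0.005, 0.001]
ft_force: [0.3, 0.8, -1.7]
grip_width: 0.0246
t 7.38 pos [ 0.5912 -0.1478  0.1061] ang 11.1 tilt [-0.009 -0.002 -1.   ] F [ 0.3  0.8 -1.7] w 0.0246
go cm [-11.99   0.11   0.12] roll -0.1
[ 0.01992949 -0.00080432]
```

View pics/s4c.png

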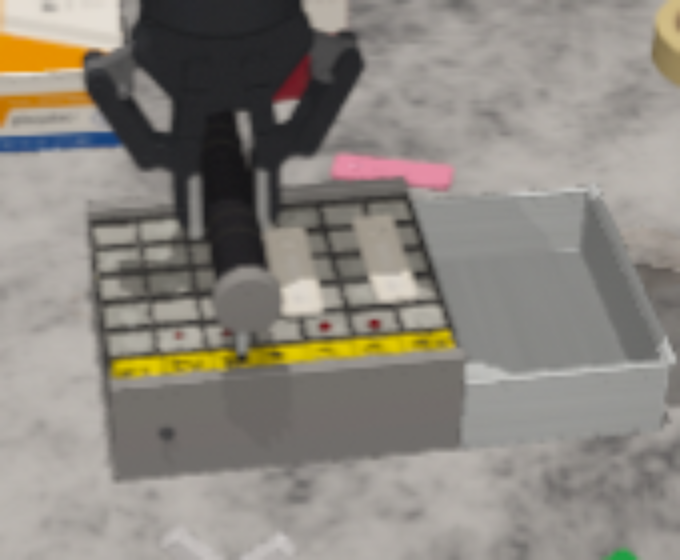

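```bash
python3 -m inch '[[[2.0,-0.9,0,0.02,0],[2.0,-2.0,0,0.03,0],[2.0,-3.1,0,0.04,0],[2.0,-4.2,0,0.05,0],[2.0,-5.3,0,0.06,0]]]'; python3 -c "
from h import *
x=st(-.1,-.001);togo(x[0],x[1],.106,11.2);print(inst(get_obs()['eef_pos']))
shot('side','s5');a=cv2.imread('pics/s5.png')
shot('scene','c5s');b=cv2.imread('pics/c5s.png')
cv2.imwrite('pics/s5c.png',np.hstack([cv2.resize(a[150:290,260:430],None,fx=2.3,fy=2.3),cv2.resize(b[220:360,240:410],None,fx=2.3,fy=2.3)]))"
```

```text
clock: 8.05
eef_pos: [0.537, -0.1584, 0.106]
tool_rot: [0.995, 0.096, -0.006, 0.0]
ft_force: [1.1, 0.4, -2.9]
grip_width: 0.0241
t 8.05 pos [ 0.537  -0.1584  0.106 ] ang 11.0 tilt [-0.011 -0.002 -1.   ] F [ 1.1  0.4 -2.9] w 0.0241
go cm [-6.48  0.12  0.07] roll -0.2
[-0.03523174 -0.00036403]
```

View pics/s5c.png

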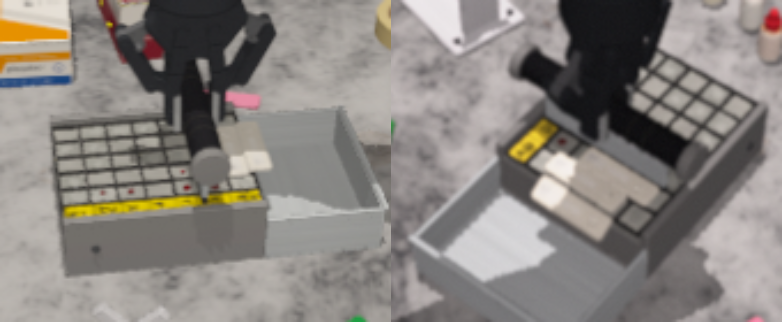

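```bash
python3 -m inch '[[[2.0,-1.0,0,0.0,0],[2.0,-2.2,0,0.02,0],[2.0,-3.4,0,0.03,0],[2.0,-4.6,0,0.05,0],[2.0,-5.8,0,0.06,0]]]'; python3 -c "
from h import *
x=st(-.1,-.001);togo(x[0],x[1],.106,11.2);print(inst(get_obs()['eef_pos']))
shot('side','s6');a=cv2.imread('pics/s6.png')
shot('scene','c6s');b=cv2.imread('pics/c6s.png')
cv2.imwrite('pics/s6c.png',np.hstack([cv2.resize(a[150:290,260:430],None,fx=2.3,fy=2.3),cv2.resize(b[220:360,240:410],None,fx=2.3,fy=2.3)]))"
```

```text
clock: 8.78
eef_pos: [0.4784, -0.1697, 0.1061]
tool_rot: [0.995, 0.096, -0.006, 0.0]
ft_force: [0.2, 0.5, -1.3]
grip_width: 0.0238
t 8.78 pos [ 0.4784 -0.1697  0.1061] ang 11.0 tilt [-0.013 -0.002 -1.   ] F [ 0.2  0.5 -1.3] w 0.0238
go cm [-0.5   0.13  0.02] roll -0.2
[-0.09500862  0.00023718]
```

View pics/s6c.png

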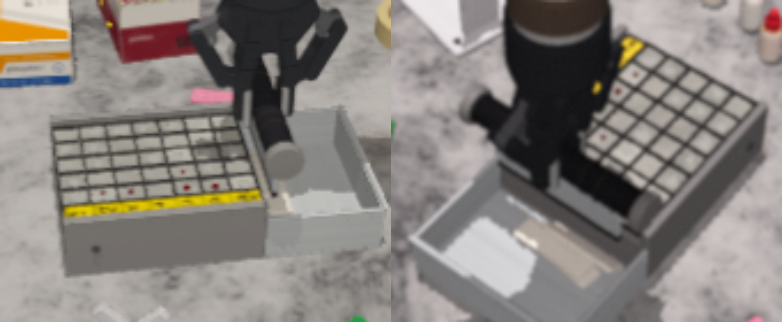

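```bash
python3 -m inch '[[[2.0,0,0,-1,0],[2.0,0,0,-2.5,0],[2.0,0,0,-4,0],[2.0,0,0,-5,0],[2.0,2,-5,-5,4]]]'; python3 -c "
from h import *
togo(.5785,.1314,.155,-2.4)
shot('side','s7');a=cv2.imread('pics/s7.png')
shot('scene','c7s');b=cv2.imread('pics/c7s.png')
cv2.imwrite('pics/s7c.png',np.hstack([cv2.resize(a[150:290,260:430],None,fx=2.3,fy=2.3),cv2.resize(b[220:360,240:410],None,fx=2.3,fy=2.3)]))"
```

```text
clock: 9.5
eef_pos: [0.4898, -0.1189, 0.1576]
tool_rot: [0.998, 0.057, -0.005, 0.001]
ft_force: [1.1, 0.9, -1.9]
grip_width: 0.0241
t 9.5 pos [ 0.4898 -0.1189  0.1576] ang 6.5 tilt [-0.01  -0.003 -1.   ] F [ 1.1  0.9 -1.9] w 0.0241
go cm [ 11.64 -23.87   0.09] roll 8.9
```

View pics/s7c.png

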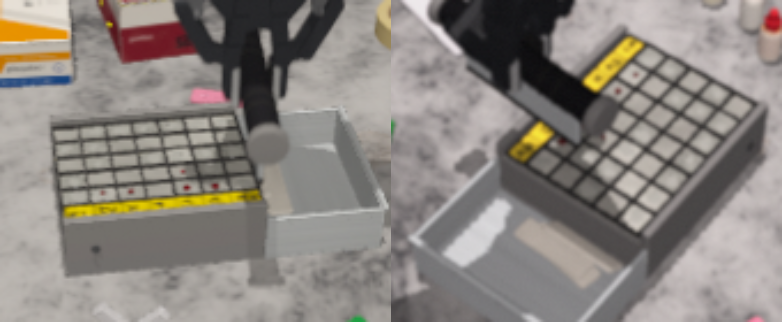

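```bash
python3 -m inch '[[[2.0,2.3,-4.8,0,2],[2.0,4.9,-10,0,4],[2.0,7.4,-15.2,0,6],[2.0,9.8,-20.2,0,8],[2.0,11.3,-23.3,0,8.9]]]'; python3 -c "
from h import *
togo(.5785,.1312,.155,-2.4)"
```

```text
clock: 10.22
eef_pos: [0.573, 0.1344, 0.1558]
tool_rot: [1.0, -0.014, -0.006, -0.0]
ft_force: [-0.0, -0.7, -0.9]
grip_width: 0.0244
t 10.22 pos [0.573  0.1344 0.1558] ang -1.6 tilt [-0.012  0.    -1.   ] F [-0.  -0.7 -0.9] w 0.0244
go cm [0.56 0.31 0.07] roll 0.8
```

```bash
python3 -m inch '[[[2.0,0.55,0.3,0.07,0.8],[2.0,0.55,0.3,0.07,0.8],[2.0,0.55,0.3,0.07,0.8],[2.0,0.55,0.3,0.07,0.8],[2.0,0.55,0.3,0.07,0.8]]]'; python3 -c "
from h import *
togo(.578,.131,.0815,-2.4)
shot('side','s8');a=cv2.imread('pics/s8.png')
shot('scene','c8s');b=cv2.imread('pics/c8s.png')
cv2.imwrite('pics/s8c.png',cv2.resize(a[180:400,230:430],None,fx=2.5,fy=2.5));cv2.imwrite('pics/c8c.png',cv2.resize(b[110:260,180:340],None,fx=4,fy=4))
cv2.imwrite('pics/t8.png',np.hstack([cv2.resize(a[180:270,340:440],None,fx=4,fy=4),cv2.resize(b[280:380,240:360],None,fx=3.3,fy=3.6)]))"
```

```text
clock: 10.85
eef_pos: [0.5783, 0.1306, 0.1552]
tool_rot: [1.0, -0.021, -0.006, -0.0]
ft_force: [0.5, 0.2, -2.0]
grip_width: 0.0242
t 10.85 pos [0.5783 0.1306 0.1552] ang -2.5 tilt [-0.012  0.    -1.   ] F [ 0.5  0.2 -2. ] w 0.0242
go cm [ 0.06 -0.05  7.37] roll -0.1
```

View pics/s8c.png

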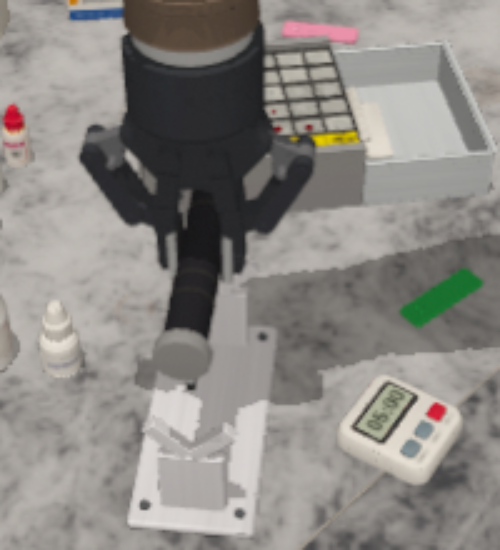

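View pics/c8c.png

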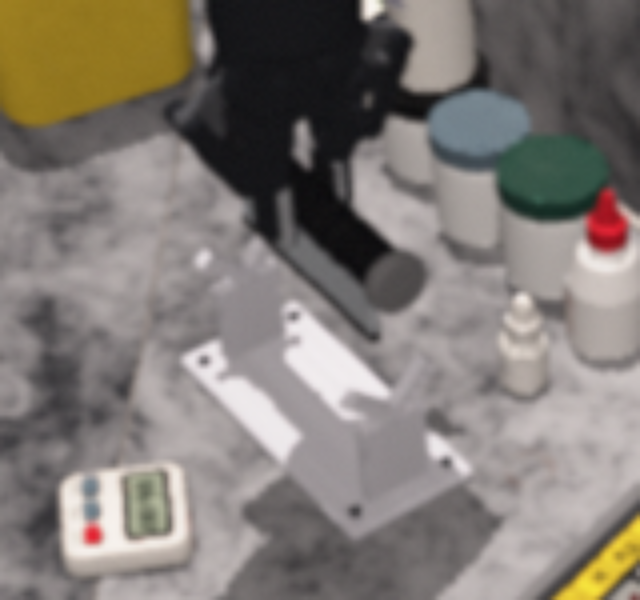

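View pics/t8.png

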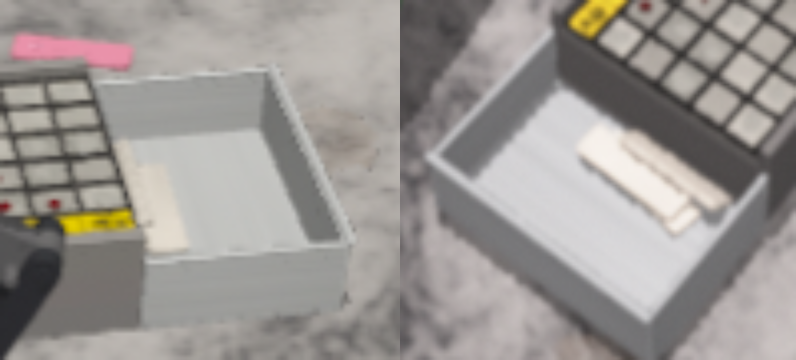

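```bash
python3 -m inch '[[[2.0,0,0,0.8,0],[2.0,0,0,2.2,0],[2.0,0.05,0,3.6,0],[2.0,0.05,-0.05,4.6,0],[2.0,0.05,-0.05,5.0,0]]]'; python3 -c "
from h import *
togo(.5781,.131,.081,-2.4)"
```

```text
clock: 11.58
eef_pos: [0.5776, 0.1313, 0.1038]
tool_rot: [1.0, -0.021, -0.007, 0.0]
ft_force: [-0.3, -0.8, -1.8]
grip_width: 0.0244
t 11.57 pos [0.5776 0.1313 0.1038] ang -2.4 tilt [-0.014 -0.    -1.   ] F [-0.3 -0.8 -1.8] w 0.0244
go cm [0.09 0.02 2.28] roll -0.0
```

```bash
python3 -m inch '[[[2.0,0.05,0,0.6,0],[2.0,0.09,0,1.2,0],[2.0,0.09,0,1.8,0],[2.0,0.09,0,2.2,0],[2.0,0.09,0,2.25,0]]]'; python3 -c "
from h import *
togo(.5781,.131,.0803,-2.4)"
```

```text
clock: 12.2
eef_pos: [0.5779, 0.1312, 0.0809]
tool_rot: [1.0, -0.021, -0.007, 0.0]
ft_force: [-0.5, -0.2, -1.1]
grip_width: 0.0242
t 12.2 pos [0.5779 0.1312 0.0809] ang -2.4 tilt [-0.015 -0.    -1.   ] F [-0.5 -0.2 -1.1] w 0.0242
go cm [0.02 0.02 0.06] roll -0.0
```

```bash
python3 -m inch '[[[2.0,0.02,0,0.08,0],[2.0,0.02,0,0.08,0],[2.0,0.02,0,0.08,0],[2.0,0.02,0,0.08,0],[2.0,0.02,0,0.08,0]]]';python3 -m inch '[[[6,0,0,0,0],[6,0,0,0,0],[6,0,0,0,0],[6,0,0,0,0],[6,0,0,0,0]]]'; python3 -c "
from h import *
togo(.5781,.131,.16,-2.4)"
```

```text
clock: 12.82
eef_pos: [0.5783, 0.1312, 0.0805]
tool_rot: [1.0, -0.021, -0.007, 0.0]
ft_force: [-1.6, 0.3, 2.2]
grip_width: 0.0244
clock: 13.45
eef_pos: [0.5783, 0.1312, 0.0804]
tool_rot: [1.0, -0.021, -0.007, 0.0]
ft_force: [-0.4, -1.1, 0.5]
grip_width: 0.0602
t 13.45 pos [0.5783 0.1312 0.0804] ang -2.4 tilt [-0.014 -0.    -1.   ] F [-0.4 -1.1  0.5] w 0.0602
go cm [-0.13  0.03 -7.96] roll -0.0
```

```bash
python3 -m inch '[[[6,-0.05,0,-1,0],[6,-0.1,0,-3,0],[6,-0.15,0,-6,0],[6,-0.2,0,-10,0],[6,-5,0,-15,0]]]';python3 -m inch '[[[6,-3,0,-2,0],[6,-8,0,-4,0],[6,-12,0,-5,0],[6,-15,0,-5,0],[6,-15,0,-5,0]]]'; python3 -c "
from h import *
togo(.5781,.131,.16,-2.4)
shot('side','s9');a=cv2.imread('pics/s9.png')
shot('scene','c9s');b=cv2.imread('pics/c9s.png')
cv2.imwrite('pics/s9c.png',cv2.resize(a[180:400,230:440],None,fx=2.7,fy=2.7));cv2.imwrite('pics/c9c.png',cv2.resize(b[140:380,180:420],None,fx=2.5,fy=2.5))
a=np.radians(-2.4)
for yy in(-.061,.061):
  X=[.5778-np.sin(a)*yy,.1325+yy,.03]; print(proj('c9s',X),proj('s9',X))
"
```

```text
clock: 14.08
eef_pos: [0.5363, 0.1331, 0.227]
tool_rot: [1.0, -0.022, -0.007, 0.0]
ft_force: [0.9, 0.4, 0.7]
grip_width: 0.0601
clock: 14.7
eef_pos: [0.3856, 0.1396, 0.2804]
tool_rot: [1.0, -0.021, -0.006, -0.0]
ft_force: [1.1, 0.2, -0.5]
grip_width: 0.0601
t 14.7 pos [0.3856 0.1396 0.2804] ang -2.4 tilt [-0.011  0.001 -1.   ] F [ 1.1  0.2 -0.5] w 0.0601
go cm [19.4   0.05 11.82] roll -0.0
[275.6624532  221.13128256] [317.92756665 310.14682534]
[244.22284001 191.03796975] [308.97038379 367.34458632]
```

View pics/s9c.png

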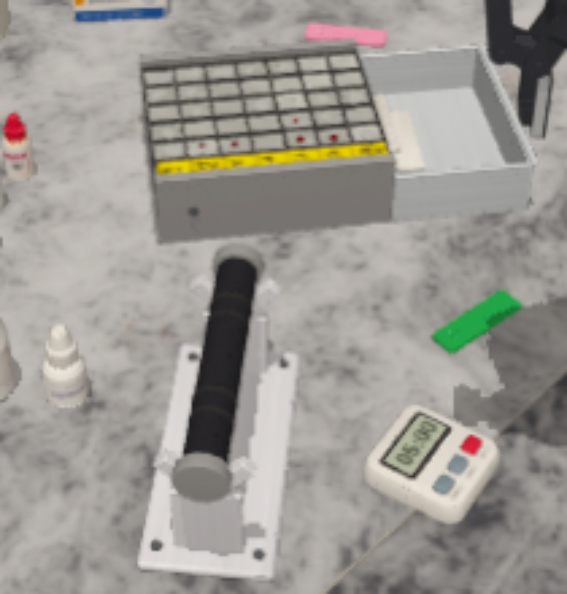

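View pics/c9c.png

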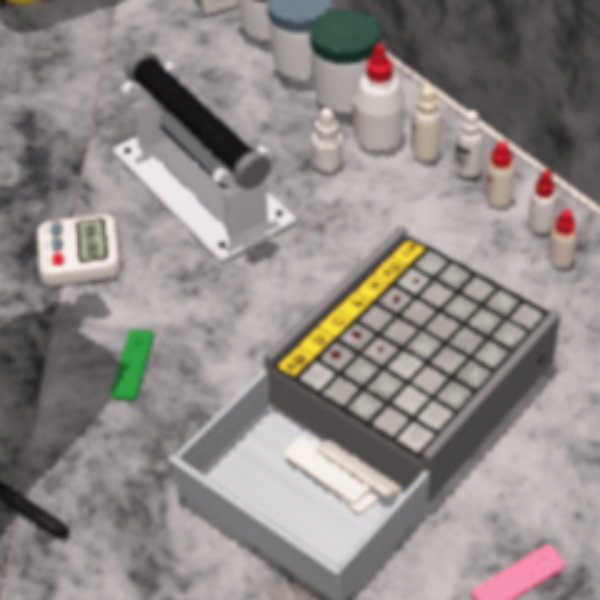

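```bash
python3 -c "
import cv2
b=cv2.imread('pics/c9s.png');cv2.imwrite('pics/z9.png',cv2.resize(b[305:350,285:350],None,fx=11,fy=11,interpolation=cv2.INTER_CUBIC))
from h import *
for f in('side0','s9'):
  z=load(f)['p'].astype(int)
print(np.abs(load('side0')['p'].astype(int)-load('s9')['p'])[325:375,365:420].mean(),np.abs(load('side0')['p'].astype(int)-load('s9')['p'])[295:335,240:268].mean(),np.abs(load('side0')['p'].astype(int)-load('s9')['p'])[265:400,280:345].mean())"
```

```text
13.452363636363636 11.430059523809524 10.324786324786325
```

View pics/z9.png

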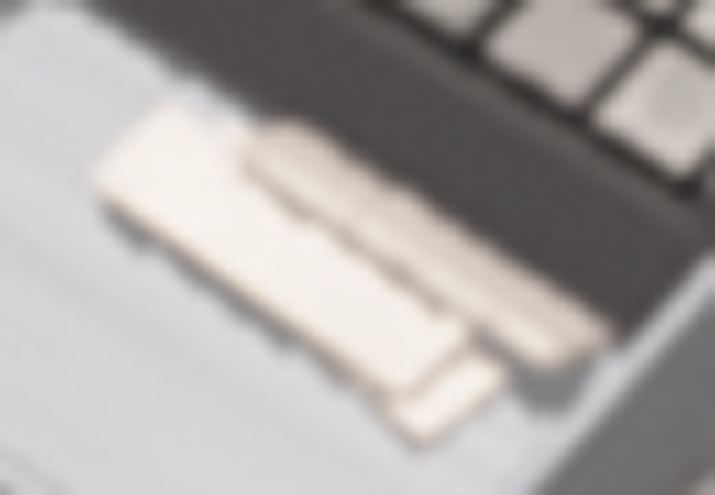

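Three cassettes are visible in the trough: one flat, one under it with its end showing at crop (450,400), and one leaning on the plate's front face. The plate is clear and the scraper is seated.

```bash
python3 -c "
from workcell import ticket
print(ticket.job_done())"
```

```text
the job is handed in; nothing more can be done
None
```

The job is done and handed in at about 15 s of the 50 s allowed. I lifted the scraper by its handle and wiped the plate in one stroke from back to front, with the blade about 1 mm above the glass. I then laid the scraper back in the cradle, let go and backed the arm away.

- **Cassettes:** the last pictures show the plate empty and all three in the trough. One lies flat, one is under it, and one leans against the plate's front face, below the plate top.
- **Scraper:** its handle rests in both V notches with the blade hanging down, as it started.
- **Bystanders:** the timer, the dropper bottle and the green and pink look-alikes appear where they stood.
- **Forces:** the wrist force stayed under 4 N at every reading I took.

**Checks that disagreed:**
- Projected into the scene picture, the station outline and the blade each came out about 2–3 px from where they appeared, in opposite directions. The depth readings agreed with the given sizes to 1–2 mm, so I used those.
- A raw pixel comparison of the first and last side pictures differed by 10–13 grey levels, even round things that hadn't moved. It proved nothing, so the bystander check is by eye only.

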